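# Move the scent refills to the new rack in reverse order

### The arm

A 6-joint arm with a two-finger parallel gripper is mounted at the origin on the work surface. World frame = base frame: x ahead of the robot, y to its left, z up, the work surface at z = 0. Lengths are in m, angles in degrees, forces in N, time in s.
With the tool pointing down it reaches from about 0.35 to 0.775 m from the base axis. Payload 7.3 kg.
Tool frame: the origin (TCP) lies midway between the tips of the shut fingers; the grasp point (between the pads) lies 19 mm behind it; z points along the fingers, x is the direction in which the jaws open and shut, and the axes are right-handed (so a half turn about z gives the same grasp; the last joint's range is limited). The gripper opens to 92 mm and grips with 3 to 60 N. Pads are 19 mm wide; open, the fingers measure 130 mm over their backs; the gripper's body (75 mm by 190 mm) begins 47 mm behind the grasp point.
Start: joints at [-8.365, 19.595, 87.324, -0, 73.075, -8.365], TCP at [0.525, 0, 0.227] pointing down, gripper open.
Joint ranges: [-145.02, 145.02], [-44.19, 115.74], [2.07, 154.8], [-57.11, 237.11], [16.16, 152.29], [-177.93, 177.93]. Speed limits (degrees/s): [147.25, 147.25, 180, 180, 180, 180].

### API

Orientations are given as a 3x3 rotation matrix whose columns are the frame's x, y, z axes.
In Python, from workcell import ctrl, get_image, ticket, finder gives the robot as it stands.
- The arm moves only by the tool step_arm, never from a script. Its argument "deltas" is a list of rows, each an object of numbers: "tx", "ty", "tz": the shift along the tool's x, y, z in m; "ax", "ay", "az": the turn, a rotation vector about the tool's x, y, z in rad. A call has 1 to 12 rows; each row shifts and turns the commanded pose from where the row before left it, along the tool's axes as they then stand; what a row does not reach is not made up. A row lasts 1/8 s, in which the tool goes at most 62.5 mm and 10.7 degrees, less where a joint would pass 70% of its speed; a pose out of reach is approached as far as the arm can. A call is refused whole if a number of a shift passes 0.0625 or a number of a turn 0.188, either way. A call with a gripper value outside its range is refused whole. "grip" is the opening, from 0 (shut) to 1 (fully open), set as the call begins (left out, the last holds). The fingers move at their own pace and stop on an object; "newtons" is the grip in N (left out, the last holds). Time passes only in rows, so rows that do not move let the fingers close. It gives the time, the measured TCP pose, the force and the opening at its end, in the units of the state.
- ctrl.get_obs(): the state, without advancing time (a new reading comes with each control period).
- get_image(name): name is "scene" or "side" or "wrist"; returns a dict with "image" (400x640x3 uint8, red, green, blue), "depth" (400x640 float32, m along the optical axis (not along the pixel's ray), 0 where there is no reading), "fx", "fy", "cx", "cy" (pixels), "R" (3x3) and "t" (3): a world point X has camera coordinates R X + t. Camera axes: x right, y down, z forward; pixel columns grow to the right and rows downward; lengths in m; the calibration is good to about 2 mm. A picture is of the moment at which its call begins.
- ticket.job_done(): hands the job in, once; it reports no verdict.
Trained networks look in a picture, given as the dict that the camera call returned (one of the last four; its "shot" number tells which), for a name from the list of things; names that differ only in an ending like _2 or _b are one class to them, and where a whole thing is asked for, a point or a joint stands for the part that bears it (a point fixed in the world has none). Each returns a list of dicts, best first, with "confidence" (0 to 1); they miss things now and then, are a little off and sometimes report something else, mostly with a low value. They report only what shows in the picture. A call takes as long as a camera call.
- finder.spot_in(label, picture): "rect" ([centre column, centre row, width, height] in pixels, round what is visible of it).
- finder.spot_point(label, picture): "point" ([column, row] in pixels: a listed point, or the origin of a listed thing).
The state is a dict: "time": time; "q": joint angles; "qvel": joint speeds; "tau": joint torques, N m; "position": TCP position; "tool_rot": TCP orientation; "force": force on the tool from outside, world axes, zero at the start; "moment": the same for the moment, N m; "width": finger opening in m.
Only numpy, scipy, OpenCV 4.12 (cv2) and the standard library are available. Lean on these libraries where they do the work, as an engineer would, in place of code of your own. Each camera call takes 0.05 s, during which the arm holds its last target.

### The job

Move the four scent refills from the brown rack to the white rack, one to a bay and in reverse order: the refill next to the brown rack's brass knob goes into the bay farthest from the white rack's brass knob, the second into the second farthest, and so on. Leave every refill standing upright on the floor of its bay, and do not disturb the vase, the freshener, the ring box or the tie bar.

Things in the scene. Friction and masses are not known exactly. Their poses are not given: they have to be found in the camera images.
- old_rack: Brown wooden rack, nearer or farther than the white one. 74 mm deep (x), 306 mm long (y), fixed. Origin: middle of underside. Four 62 x 62 mm bays centred at y = +114, +38, -38, -114 mm, x = 0; floor 6 mm up; walls and 14 mm thick dividers 18 mm high. Brass ball knob on its +y end wall (37 mm high), the robot's left. Each bay holds a 4 mm coaster with a refill on its middle.
- new_rack: White rack, about 180 mm in front of or behind the brown one. 74 mm deep (x), 306 mm long (y), fixed. Origin: middle of underside. Four 62 x 62 mm bays centred at y = +114, +38, -38, -114 mm, x = 0; floor 6 mm up; walls and 14 mm thick dividers 18 mm high. Brass ball knob on its +y end wall (37 mm high), the robot's left. Empty at the start.
- red_refill: Red scent refill: upright cylinder 40 mm in diameter and 60 mm tall, with a white-edged cap of 34 mm diameter above it (74 mm tall in all), red body and red cap top, about 90 g. Origin: centre of its underside, z up along its axis. Round, so its yaw does not matter.
- yellow_refill: Yellow scent refill: upright cylinder 40 mm in diameter and 60 mm tall, with a white-edged cap of 34 mm diameter above it (74 mm tall in all), yellow body and yellow cap top, about 90 g. Origin: centre of its underside, z up along its axis. Round, so its yaw does not matter.
- green_refill: Green scent refill: upright cylinder 40 mm in diameter and 60 mm tall, with a white-edged cap of 34 mm diameter above it (74 mm tall in all), green body and green cap top, about 90 g. Origin: centre of its underside, z up along its axis. Round, so its yaw does not matter.
- blue_refill: Blue scent refill: upright cylinder 40 mm in diameter and 60 mm tall, with a white-edged cap of 34 mm diameter above it (74 mm tall in all), blue body and blue cap top, about 90 g. Origin: centre of its underside, z up along its axis. Round, so its yaw does not matter.
- red_coaster: Red square coaster, 58 x 58 x 4 mm, fixed in a bay of the old rack under the red refill and showing around it; it stays there and so still marks the bay that the red refill came from. Origin: centre of its underside.
- yellow_coaster: Yellow square coaster, 58 x 58 x 4 mm, fixed in a bay of the old rack under the yellow refill and showing around it; it stays there and so still marks the bay that the yellow refill came from. Origin: centre of its underside.
- green_coaster: Green square coaster, 58 x 58 x 4 mm, fixed in a bay of the old rack under the green refill and showing around it; it stays there and so still marks the bay that the green refill came from. Origin: centre of its underside.
- blue_coaster: Blue square coaster, 58 x 58 x 4 mm, fixed in a bay of the old rack under the blue refill and showing around it; it stays there and so still marks the bay that the blue refill came from. Origin: centre of its underside.
- vase: Navy ceramic bud vase, empty, 110 mm tall, 68 mm across, standing left of the racks. Bystander. Origin: centre of its underside.
- freshener: Grey battery fan clothes freshener, 70 x 100 x 120 mm with a small toggle switch on top (139 mm in all), standing at the far left. Bystander. Origin: centre of its underside.
- ring_box: Clear two-tier ring box, 90 x 110 x 64 mm, standing right of the racks. Bystander. Origin: centre of its underside.
- tie_bar: Silver aluminium tie bar, 8 x 58 x 7 mm, lying right of the racks. Bystander. Origin: centre of its underside.

How it is judged:
By the outcome, as a careful person would: the job done as asked, in the order asked, and still so for the second after the job is handed in, with the robot touching nothing.
It also fails if it takes over 120 s, if anything falls off the work surface, if the arm or the gripper's body presses on something with over 40 N, if the wrist force passes 120 N, or if a joint passes its speed limit or range.

## Working session

There is one attempt and no reset: what is moved stays moved. The work goes in short steps, Python scripts to look and compute and a tool call to move; the robot and the scene stay as the last step left them, time stands still between calls to the robot, and variables do not carry over. Pictures are saved under pics/ and viewed, and the job is handed in when it is done.

Besides the shell and the picture viewer there is one more tool, called after ">>>" by a JSON object that holds its "fn" and its "kwargs". step_arm: Moves the arm, as the interface text tells. Its arguments: {"type":"object","properties":{"deltas":{"type":"array"},"grip":{"type":"number"},"newtons":{"type":"number"}},"required":["deltas"]}

```bash
ls; mkdir -p pics
cat > h.py <<'E'
import numpy as np, cv2
from workcell import ctrl, get_image, ticket, finder
def save(p,n): cv2.imwrite(f'pics/{n}.png',p['image'][:,:,::-1])
def world(p,u,v,d):
    c=np.array([(u-p['cx'])/p['fx']*d,(v-p['cy'])/p['fy']*d,d]); return np.array(p['R']).T@(c-np.array(p['t']))
def ray(p,u,v):
    R=np.array(p['R']);o=-R.T@np.array(p['t']);d=R.T@np.array([(u-p['cx'])/p['fx'],(v-p['cy'])/p['fy'],1]);return o,d/np.linalg.norm(d)
def onz(p,u,v,z):
    o,d=ray(p,u,v);return o+d*(z-o[2])/d[2]
E
python3 - <<'E'
from h import *
np.set_printoptions(precision=4,suppress=True)
o=ctrl.get_obs();print(o)
for n in ['scene','side','wrist']:
    p=get_image(n);save(p,n+'0');print(n,p['fx'],-np.array(p['R']).T@p['t'])
    for l in ['red_refill','yellow_refill','green_refill','blue_refill','old_rack','new_rack','vase','freshener','ring_box','tie_bar']:
        r=finder.spot_in(l,p)[:1];q=finder.spot_point(l,p)[:1]
        print(l,[(np.round(a['rect'],0),round(a['confidence'],2)) for a in r],[(np.round(a['point'],1),round(a['confidence'],2)) for a in q])
E
```

```text
pics
{'time': 0.0, 'q': array([-8.3638, 19.6366, 87.3769,  0.0007, 73.0744, -8.3662]), 'qvel': array([-0.0123,  0.0091, -0.007 , -0.0298,  0.0115, -0.033 ]), 'tau': array([  0.0008, -43.1246, -24.422 ,   0.0718,   0.0559,  -0.0001]), 'position': array([0.5246, 0.0001, 0.226 ]), 'tool_rot': array([[ 1.    ,  0.    , -0.0015],
       [ 0.    , -1.    ,  0.0002],
       [-0.0015, -0.0002, -1.    ]]), 'force': array([0.3822, 0.8777, 1.0283]), 'moment': array([0.0023, 0.0234, 0.0408]), 'width': 0.09159565932820925}
scene 456.8389202300823 [ 1.2954 -0.0657  1.0121]
red_refill [(array([329., 236.,  15.,  27.]), 0.55)] [(array([328.2, 244.6]), 0.63)]
yellow_refill [(array([388., 231.,  18.,  25.]), 0.56)] [(array([385.2, 240. ]), 0.95)]
green_refill [(array([300., 240.,  16.,  27.]), 0.66)] [(array([299.8, 247.2]), 0.79)]
blue_refill [(array([360., 233.,  17.,  25.]), 0.77)] []
old_rack [(array([344., 244., 118.,  36.]), 0.67)] [(array([341. , 243.5]), 0.77)]
new_rack [(array([313., 194., 109.,  43.]), 0.89)] [(array([311.1, 194.3]), 0.77)]
vase [(array([415., 172.,  25.,  32.]), 0.58)] [(ar
[... 1077 characters left out ...]
 62.]), 0.15)] [(array([384.4, 180.6]), 0.54)]
wrist 276.58106633745683 [0.5249 0.0671 0.3855]
red_refill [(array([430., 159.,  46.,  32.]), 0.78)] [(array([421.1, 154.6]), 0.77)]
yellow_refill [(array([444.,  21.,  63.,  43.]), 0.86)] [(array([429.8,  27.2]), 0.84)]
green_refill [(array([427., 220.,  49.,  36.]), 0.78)] [(array([416. , 214.7]), 0.6)]
blue_refill [(array([438.,  91.,  53.,  41.]), 0.74)] [(array([429.7,  97. ]), 0.77)]
old_rack [(array([426., 120.,  79., 239.]), 0.81)] [(array([419.4, 126.7]), 0.95)]
new_rack [(array([279., 150.,  98., 212.]), 0.85)] [(array([285.1, 174.3]), 0.69)]
vase [(array([417., 213.,  44.,  36.]), 0.29)] []
freshener [] []
ring_box [] []
tie_bar [] []
```

View pics/scene0.png

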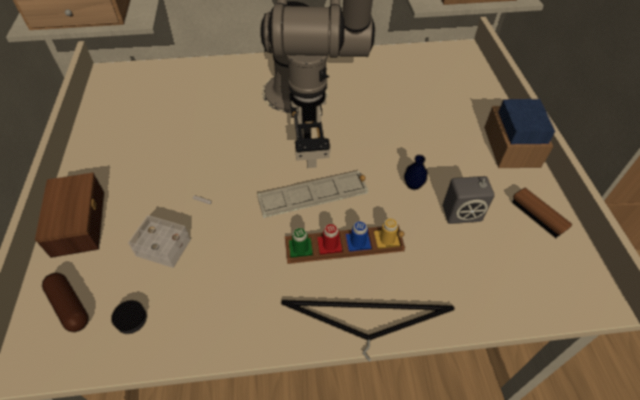

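View pics/wrist0.png

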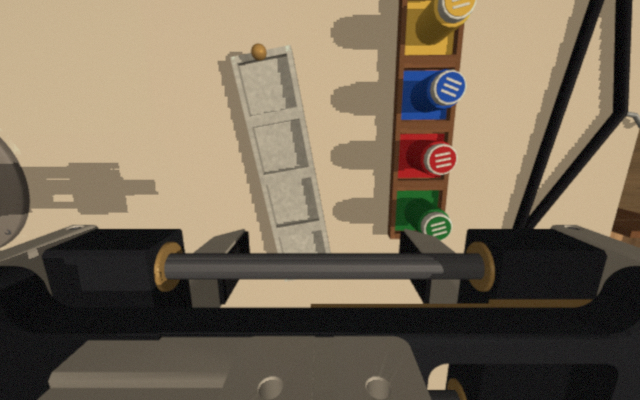

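View pics/side0.png

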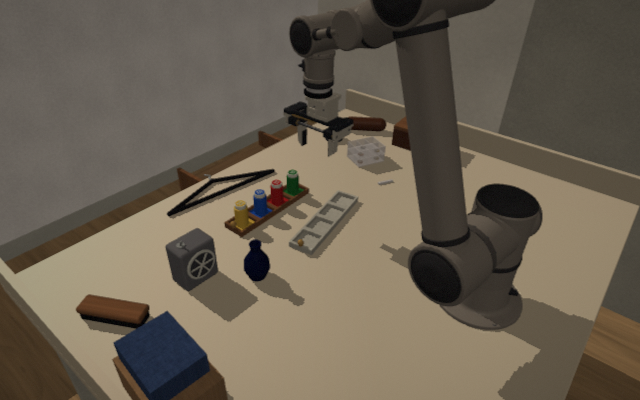

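The scene shows the refills from the brown knob (403,232) as yellow (388,231), blue (360,233), red (329,236) and green (300,240). The white knob is at (363,177), also on +y. I'll shift the wrist camera so it sees both racks whole.

>>> {"fn": "step_arm", "kwargs": {"deltas": [{"tz": -0.05,"ty": 0.04},{"tz": -0.05,"ty": 0.04},{"tx": -0.0},{}]}}

```text
validation failed for argument at $.de...
```

Run:
```python
from h import *
np.set_printoptions(precision=4,suppress=True)
print(ctrl.get_obs()['position'])
p=get_image('wrist');save(p,'wrist1');np.savez('w1.npz',**{k:p[k] for k in ['image','depth','fx','fy','cx','cy','R','t']})
s=get_image('scene');np.savez('s1.npz',**{k:s[k] for k in ['image','depth','fx','fy','cx','cy','R','t']})
d=p['depth'];vv,uu=np.mgrid[0:400,0:640]
c=np.stack([(uu-p['cx'])/p['fx']*d,(vv-p['cy'])/p['fy']*d,d],-1)-p['t']
W=c@np.array(p['R'])
im=p['image'];hsv=cv2.cvtColor(im,cv2.COLOR_RGB2HSV)
ok=(d>0)
for n,lo,hi in [('yellow',18,32),('green',45,85),('blue',100,125),('red',0,6)]:
    m=ok&(hsv[...,0]>=lo)&(hsv[...,0]<=hi)&(hsv[...,1]>150)&(W[...,2]>.07)&(W[...,2]<.1)&(W[...,0]>.5)
    print(n,m.sum(),W[m].mean(0) if m.any() else '', np.median(W[m],0) if m.any() else '')
# top-down map
x0,y0,r=.4,-.25,.001
H=np.zeros((500,400,3),np.uint8)
ix=((W[...,0]-x0)/r).astype(int);iy=((W[...,1]-y0)/r).astype(int)
g=ok&(ix>=0)&(ix<400)&(iy>=0)&(iy<500)
H[499-iy[g],ix[g]]=im[g]
cv2.imwrite('pics/top1.png',H[:,:,::-1])
```

```text
[0.525  0.     0.2268]
yellow 428 [0.6494 0.181  0.079 ] [0.6496 0.1811 0.0833]
green 172 [ 0.6512 -0.0352  0.0796] [ 0.6495 -0.0346  0.0835]
blue 510 [0.6493 0.1109 0.0801] [0.6487 0.1109 0.0836]
red 475 [0.6496 0.0392 0.0808] [0.6491 0.0394 0.0836]
```

View pics/wrist1.png

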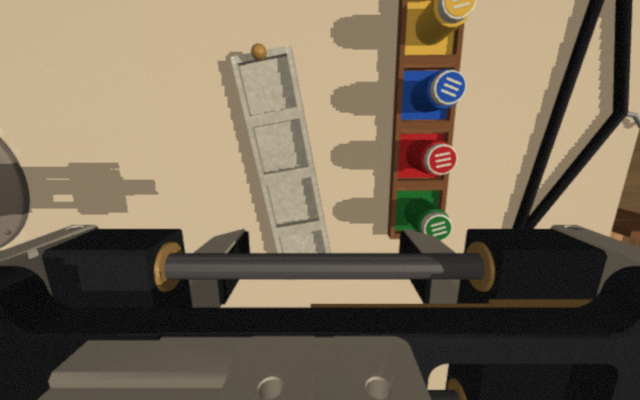

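View pics/top1.png

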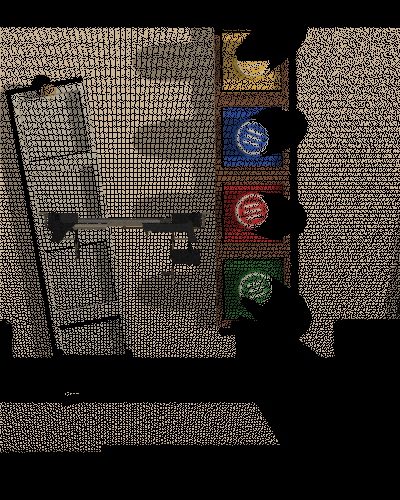

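>>> {"fn": "step_arm", "kwargs": {"deltas": [{"tx": 0,"ty": 0.04,"tz": -0.05,"ax": 0,"ay": 0,"az": 0},{"tx": 0,"ty": 0.04,"tz": -0.05,"ax": 0,"ay": 0,"az": 0},{"tx": 0,"ty": 0.04,"tz": 0,"ax": 0,"ay": 0,"az": 0},{"tx": 0,"ty": 0,"tz": 0,"ax": 0,"ay": 0,"az": 0}]}}

```text
time: 3.75
position: [0.5249, -0.1204, 0.3244]
tool_rot: [[1.0, -0.004, 0.0], [-0.004, -1.0, -0.001], [0.0, 0.001, -1.0]]
force: [-0.1, 0.5, -0.1]
width: 0.0918
```

```bash
cat > m.py <<'E'
from h import *
import sys
np.set_printoptions(precision=4,suppress=True)
n=sys.argv[1]
print(ctrl.get_obs()['position'])
p=get_image('wrist');save(p,'wrist'+n);np.savez(f'w{n}.npz',**{k:p[k] for k in ['image','depth','fx','fy','cx','cy','R','t']})
d=p['depth'];vv,uu=np.mgrid[0:400,0:640]
W=(np.stack([(uu-p['cx'])/p['fx']*d,(vv-p['cy'])/p['fy']*d,d],-1)-p['t'])@np.array(p['R'])
im=p['image'];hsv=cv2.cvtColor(im,cv2.COLOR_RGB2HSV)
ok=(d>0)
for nn in ['red','yellow','green','blue']:
    for q in finder.spot_point(nn+'_refill',p)[:1]: print(nn,q['point'],q['confidence'])
for nn,lo,hi in [('yellow',18,32),('green',45,85),('blue',100,125),('red',0,6)]:
    m=ok&(hsv[...,0]>=lo)&(hsv[...,0]<=hi)&(hsv[...,1]>120)&(W[...,2]>.078)&(W[...,2]<.09)&(W[...,0]>.5)
    if m.any():
        h=cv2.convexHull(np.float32(W[m][:,:2]));(c,r)=cv2.minEnclosingCircle(h)
        print(nn,m.sum(),np.median(W[m],0),'circ',c,r)
x0,y0,r=.4,-.25,.001
H=np.zeros((500,400,3),np.uint8)
ix=((W[...,0]-x0)/r).astype(int);iy=((W[...,1]-y0)/r).astype(int)
g=ok&(ix>=0)&(ix<400)&(iy>=0)&(iy<500)
H[499-iy[g],ix[g]]=im[g]
cv2.imwrite(f'pics/top{n}.png',cv2.dilate(H,np.ones((2,2)))[:,:,::-1])
E
python3 m.py 2
```

```text
[ 0.5249 -0.1204  0.3244]
yellow [290.8, 88.5] 0.24
green [402.1, 126.9] 0.64
blue [411.3, 17.5] 0.69
green 137 [ 0.6558 -0.0386  0.084 ] circ (0.6561357378959656, -0.039422400295734406) 0.013285057619214058
blue 94 [0.6514 0.1031 0.0841] circ (0.6525864601135254, 0.10592031478881836) 0.011850951239466667
red 300 [0.6527 0.0393 0.084 ] circ (0.6526767015457153, 0.039336513727903366) 0.014550592750310898
```

View pics/wrist2.png

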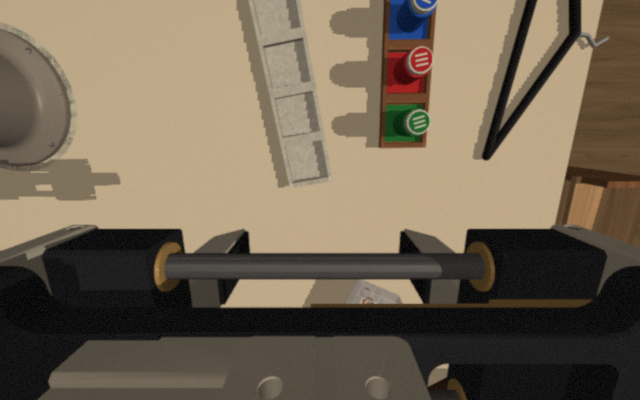

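View pics/top2.png

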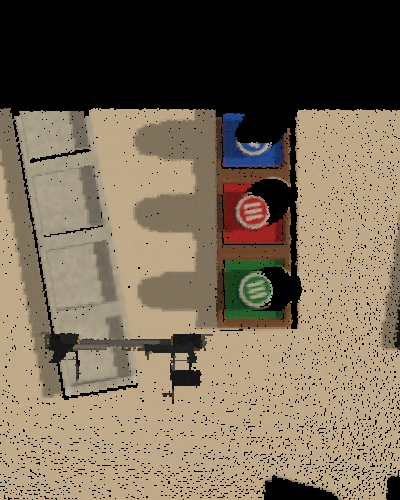

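```bash
cat > fit.py <<'E'
import numpy as np, cv2, sys
from scipy.optimize import minimize
np.set_printoptions(precision=4,suppress=True)
P=[]
for n in sys.argv[1:]:
    p=np.load(n);d=p['depth'];vv,uu=np.mgrid[0:400,0:640]
    W=(np.stack([(uu-p['cx'])/p['fx']*d,(vv-p['cy'])/p['fy']*d,d],-1)-p['t'])@p['R']
    g=(d>0)&(W[...,2]>.012)&(W[...,2]<.024)&(vv<230)
    P.append(W[g])
def model(q,X):
    c,s=np.cos(q[2]),np.sin(q[2]);dx,dy=X[:,0]-q[0],X[:,1]-q[1]
    lx=c*dx+s*dy;ly=-s*dx+c*dy
    inr=(abs(lx)<.037)&(abs(ly)<.153)
    bay=np.zeros(len(X),bool)
    for b in(.114,.038,-.038,-.114): bay|=(abs(lx)<.031)&(abs(ly-b)<.031)
    return lx,ly,inr,bay
def cost(q,X):
    lx,ly,inr,bay=model(q,X)
    ex=np.maximum(abs(lx)-.037,0)+np.maximum(abs(ly)-.153,0)
    c=ex
    for b in(.114,.038,-.038,-.114):
        c=c+np.maximum(0,np.minimum(.031-abs(lx),.031-abs(ly-b)))
    return np.minimum(c,.006).mean()
for name,q0 in [('white',[.473,.01,.15]),('brown',[.655,.076,.0])]:
    for k,X in list(enumerate(P))+[('all',np.vstack(P))]:
        lx,ly,_,_=model(q0,X);X=X[(abs(lx)<.06)&(abs(ly)<.17)&(abs(X[:,2]-.018)<.004)]
        best=min((minimize(cost,np.array(q0)+np.array(o),args=(X,),method='Nelder-Mead',options=dict(initial_simplex=np.array(q0)+np.array(o)+np.array([[0,0,0],[.01,0,0],[0,.01,0],[0,0,.05]]))) for o in [(0,0,0),(0,.01,0),(0,-.01,0)]),key=lambda r:r.fun)
        print(name,k,len(X),best.x,np.degrees(best.x[2]),best.fun*1e3,'z',np.median(X[:,2]))
        c,s=np.cos(best.x[2]),np.sin(best.x[2])
        for b in(.114,.038,-.038,-.114):print('   ',b,best.x[0]-s*b,best.x[1]+c*b)
E
python3 fit.py w1.npz w2.npz
```

```text
white 0 3555 [0.4745 0.0113 0.1799] 10.309324055818687 0.005782351037739142 z 0.01879205984334427
    0.114 0.45409428792066897 0.12347007735525928
    0.038 0.4676954246773451 0.04869702686963181
    -0.038 0.4812965614340213 -0.02607602361599564
    -0.114 0.4948976981906974 -0.10084907410162311
white 1 2888 [0.4744 0.0111 0.1797] 10.295158950868197 0.004305091609772325 z 0.018805547390670266
    0.114 0.45400412917161015 0.12325675235832645
    0.038 0.46758677954200367 0.04848034157982191
    -0.038 0.4811694299123972 -0.026296069198682617
    -0.114 0.4947520802827907 -0.10107247997718716
white all 6443 [0.4744 0.0112 0.1795] 10.286420273767396 0.005952205513030691 z 0.01879975266865151
    0.114 0.4540717289646892 0.12338966997845971
    0.038 0.46764297437710634 0.0486111884616761
    -0.038 0.4812142197895234 -0.02616729305510751
    -0.114 0.4947854652019405 -0.10094577457189113
brown 0 4064 [0.6522 0.0746 0.0102] 0.5857609569153364 0.41567610812069195 z 0.018695675966443913
    0.114 0.6510517305578454 0.1886004322781239
    0.038 0.6518286997799089 0.11260440396856045
    -0.038 0.6526056690019723 0.03660837565899702
    -0.114 0.6533826382240357 -0.039387652650566415
brown 1 2192 [0.6521 0.0744 0.0106] 0.6088330555665311 0.3573307610095292 z 0.018690267272987768
    0.114 0.6508958010312431 0.1884063414666396
    0.038 0.651703372580746 0.11241063219175729
    -0.038 0.6525109441302488 0.036414922916874974
    -0.114 0.6533185156797516 -0.03958078635800734
brown all 6256 [0.6522 0.0745 0.0102] 0.5830153895068094 0.39582895519074796 z 0.018694157048879945
    0.114 0.6510209885035246 0.18853160517257883
    0.038 0.651794316056493 0.11253553971853168
    -0.038 0.6525676436094612 0.03653947426448452
    -0.114 0.6533409711624295 -0.03945659118956264
```

Run:
```python
from h import *
s=np.load('s1.npz')
for n,u,v in [('vase',410.4,186.8),('fresh',461,214),('ring',161,248),('tie',202,198.5)]: print(n,onz(s,u,v,0))
```

```text
vase [0.47429175 0.29799423 0.        ]
fresh [0.58662591 0.41391715 0.        ]
ring [ 0.60642471 -0.39972044  0.        ]
tie [ 0.45065909 -0.30075635  0.        ]
```

>>> {"fn": "step_arm", "kwargs": {"deltas": [{"tx": 0.014,"ty": -0.0343,"tz": 0.0194},{"tx": 0.014,"ty": -0.0343,"tz": 0.0194},{"tx": 0.014,"ty": -0.0343,"tz": 0.0194},{"tx": 0.014,"ty": -0.0343,"tz": 0.0194},{"tx": 0.014,"ty": -0.0343,"tz": 0.0194},{"tx": 0.014,"ty": -0.0343,"tz": 0.0194},{"tx": 0.014,"ty": -0.0343,"tz": 0.0194},{"tx": 0.014,"ty": -0.0343,"tz": 0.0194},{"tx": 0.014,"ty": -0.0343,"tz": 0.0194},{"tx": 0,"ty": 0,"tz": 0},{"tx": 0,"ty": 0,"tz": 0}], "grip": 1, "newtons": 20}}

```text
validation failed for argument at $.de...
```

>>> {"fn": "step_arm", "kwargs": {"deltas": [{"tx": 0.014,"ty": -0.0343,"tz": 0.0194,"ax": 0,"ay": 0,"az": 0},{"tx": 0.014,"ty": -0.0343,"tz": 0.0194,"ax": 0,"ay": 0,"az": 0},{"tx": 0.014,"ty": -0.0343,"tz": 0.0194,"ax": 0,"ay": 0,"az": 0},{"tx": 0.014,"ty": -0.0343,"tz": 0.0194,"ax": 0,"ay": 0,"az": 0},{"tx": 0.014,"ty": -0.0343,"tz": 0.0194,"ax": 0,"ay": 0,"az": 0},{"tx": 0.014,"ty": -0.0343,"tz": 0.0194,"ax": 0,"ay": 0,"az": 0},{"tx": 0.014,"ty": -0.0343,"tz": 0.0194,"ax": 0,"ay": 0,"az": 0},{"tx": 0.014,"ty": -0.0343,"tz": 0.0194,"ax": 0,"ay": 0,"az": 0},{"tx": 0.014,"ty": -0.0343,"tz": 0.0194,"ax": 0,"ay": 0,"az": 0},{"tx": 0,"ty": 0,"tz": 0,"ax": 0,"ay": 0,"az": 0},{"tx": 0,"ty": 0,"tz": 0,"ax": 0,"ay": 0,"az": 0}], "grip": 1, "newtons": 20}}

```text
time: 5.38
position: [0.6507, 0.1909, 0.1498]
tool_rot: [[1.0, 0.001, -0.0], [0.001, -1.0, -0.0], [-0.0, 0.0, -1.0]]
force: [-0.4, -0.4, 0.5]
width: 0.0919
```

```bash
python3 m.py 3
```

```text
[0.6507 0.1909 0.1498]
red [328.4, 261.0] 0.36
yellow [324.7, 197.3] 0.72
blue [327.4, 259.3] 0.87
yellow 679 [0.6529 0.1905 0.084 ] circ (0.6516447067260742, 0.18964487314224243) 0.015504630282521248
blue 335 [0.6532 0.1159 0.0841] circ (0.6528840661048889, 0.11282115429639816) 0.013993428088724613
red 1 [0.6375 0.1063 0.0821] circ (0.6374696493148804, 0.1062980592250824) 9.999999747378752e-05
```

View pics/wrist3.png

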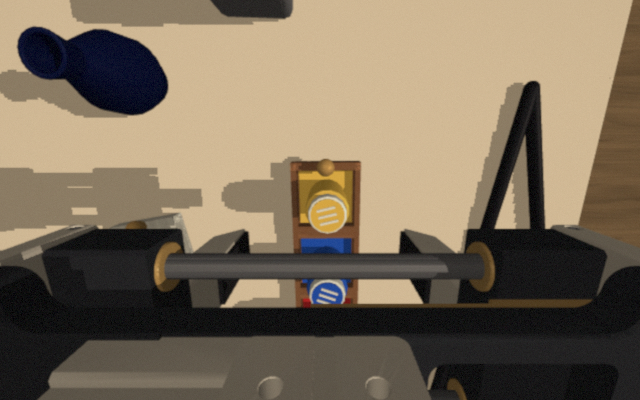

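The yellow cap is at (328,213), centred between the fingers. Depth puts it at (0.652, 0.190) with its top at 0.084. Next is the descent and grip.

>>> {"fn": "step_arm", "kwargs": {"deltas": [{"tx": 0,"ty": 0.001,"tz": 0.025,"ax": 0,"ay": 0,"az": 0},{"tx": 0.001,"ty": 0,"tz": 0.025,"ax": 0,"ay": 0,"az": 0},{"tx": 0,"ty": 0,"tz": 0.025,"ax": 0,"ay": 0,"az": 0},{"tx": 0,"ty": 0,"tz": 0.025,"ax": 0,"ay": 0,"az": 0},{"tx": 0,"ty": 0,"tz": 0.016,"ax": 0,"ay": 0,"az": 0},{"tx": 0,"ty": 0,"tz": 0,"ax": 0,"ay": 0,"az": 0},{"tx": 0,"ty": 0,"tz": 0,"ax": 0,"ay": 0,"az": 0}]}}

```text
time: 6.5
position: [0.6528, 0.1896, 0.035]
tool_rot: [[1.0, -0.0, 0.002], [-0.0, -1.0, 0.0], [0.002, -0.0, -1.0]]
force: [-0.1, 0.1, -0.3]
width: 0.0917
```

>>> {"fn": "step_arm", "kwargs": {"deltas": [{"tx": 0,"ty": 0,"tz": 0,"ax": 0,"ay": 0,"az": 0},{"tx": 0,"ty": 0,"tz": 0,"ax": 0,"ay": 0,"az": 0},{"tx": 0,"ty": 0,"tz": 0,"ax": 0,"ay": 0,"az": 0},{"tx": 0,"ty": 0,"tz": 0,"ax": 0,"ay": 0,"az": 0},{"tx": 0,"ty": 0,"tz": 0,"ax": 0,"ay": 0,"az": 0},{"tx": 0,"ty": 0,"tz": 0,"ax": 0,"ay": 0,"az": 0}], "grip": 0.3, "newtons": 20}}

```text
time: 7.25
position: [0.6522, 0.1896, 0.0338]
tool_rot: [[1.0, 0.0, 0.0], [0.0, -1.0, 0.0], [0.0, -0.0, -1.0]]
force: [0.4, -0.0, 0.4]
width: 0.0394
```

>>> {"fn": "step_arm", "kwargs": {"deltas": [{"tx": 0,"ty": 0,"tz": -0.015,"ax": 0,"ay": 0,"az": 0},{"tx": 0,"ty": 0,"tz": -0.025,"ax": 0,"ay": 0,"az": 0},{"tx": 0,"ty": 0,"tz": -0.025,"ax": 0,"ay": 0,"az": 0},{"tx": 0,"ty": 0,"tz": -0.025,"ax": 0,"ay": 0,"az": 0},{"tx": 0,"ty": 0,"tz": -0.025,"ax": 0,"ay": 0,"az": 0}]}}

```text
time: 7.88
position: [0.652, 0.1896, 0.1507]
tool_rot: [[1.0, 0.0, 0.001], [0.0, -1.0, 0.0], [0.001, -0.0, -1.0]]
force: [0.8, 0.3, -0.7]
width: 0.0396
```

>>> {"fn": "step_arm", "kwargs": {"deltas": [{"tx": -0.0127,"ty": 0.0226,"tz": 0,"ax": 0,"ay": 0,"az": 0},{"tx": -0.0187,"ty": 0.036,"tz": 0,"ax": 0,"ay": 0,"az": 0},{"tx": -0.0187,"ty": 0.036,"tz": 0,"ax": 0,"ay": 0,"az": 0},{"tx": -0.0187,"ty": 0.036,"tz": 0,"ax": 0,"ay": 0,"az": 0},{"tx": -0.0187,"ty": 0.036,"tz": 0,"ax": 0,"ay": 0,"az": 0},{"tx": -0.0187,"ty": 0.036,"tz": 0,"ax": 0,"ay": 0,"az": 0},{"tx": -0.0187,"ty": 0.036,"tz": 0,"ax": 0,"ay": 0,"az": 0},{"tx": -0.0187,"ty": 0.032,"tz": 0,"ax": 0,"ay": 0,"az": 0},{"tx": -0.0138,"ty": 0.02,"tz": 0,"ax": 0,"ay": 0,"az": 0},{"tx": 0,"ty": 0,"tz": 0,"ax": 0,"ay": 0,"az": 0},{"tx": 0,"ty": 0,"tz": 0,"ax": 0,"ay": 0,"az": 0},{"tx": 0,"ty": 0,"tz": 0,"ax": 0,"ay": 0,"az": 0}]}}

```text
time: 9.38
position: [0.4952, -0.1002, 0.149]
tool_rot: [[1.0, 0.001, 0.001], [0.001, -1.0, 0.0], [0.001, -0.0, -1.0]]
force: [-0.6, -0.2, -0.6]
width: 0.0396
```

```bash
python3 m.py 4|head -1
```

```text
[ 0.4952 -0.1002  0.149 ]
```

View pics/wrist4.png

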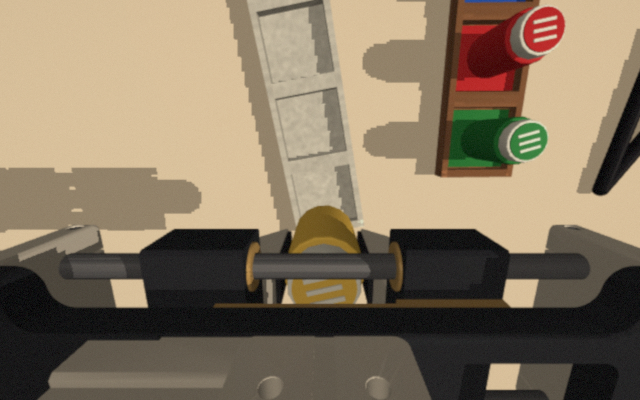

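Run:
```python
import numpy as np
for n in ['w1.npz','w2.npz']:
    p=np.load(n);d=p['depth'];vv,uu=np.mgrid[0:400,0:640]
    W=(np.stack([(uu-p['cx'])/p['fx']*d,(vv-p['cy'])/p['fy']*d,d],-1)-p['t'])@p['R']
    for x,y in [(.454,.123),(.468,.049),(.481,-.026),(.495,-.101)]:
        m=(d>0)&(abs(W[...,0]-x)<.015)&(abs(W[...,1]-y)<.015)&(W[...,2]<.04);print(n,x,y,m.sum(),np.median(W[...,2][m]) if m.any() else 0)
```

```text
w1.npz 0.454 0.123 591 0.006818050196841204
w1.npz 0.468 0.049 512 0.00684496324675071
w1.npz 0.481 -0.026 432 0.006938713312724329
w1.npz 0.495 -0.101 245 0.00682291061626492
w2.npz 0.454 0.123 452 0.0067643596086627645
w2.npz 0.468 0.049 399 0.0068636600295815834
w2.npz 0.481 -0.026 352 0.006804010050560255
w2.npz 0.495 -0.101 316 0.007036546873608156
```

>>> {"fn": "step_arm", "kwargs": {"deltas": [{"tx": 0,"ty": 0,"tz": 0.022,"ax": 0,"ay": 0,"az": 0},{"tx": 0,"ty": 0,"tz": 0.022,"ax": 0,"ay": 0,"az": 0},{"tx": 0,"ty": 0,"tz": 0.022,"ax": 0,"ay": 0,"az": 0},{"tx": 0,"ty": 0,"tz": 0.018,"ax": 0,"ay": 0,"az": 0},{"tx": 0,"ty": 0,"tz": 0.014,"ax": 0,"ay": 0,"az": 0},{"tx": 0,"ty": 0,"tz": 0.01,"ax": 0,"ay": 0,"az": 0},{"tx": 0,"ty": 0,"tz": 0.008,"ax": 0,"ay": 0,"az": 0},{"tx": 0,"ty": 0,"tz": 0,"ax": 0,"ay": 0,"az": 0},{"tx": 0,"ty": 0,"tz": 0,"ax": 0,"ay": 0,"az": 0},{"tx": 0,"ty": 0,"tz": 0,"ax": 0,"ay": 0,"az": 0}]}}

```text
time: 10.88
position: [0.495, -0.1011, 0.0332]
tool_rot: [[1.0, -0.0, 0.001], [-0.0, -1.0, -0.0], [0.001, 0.0, -1.0]]
force: [-0.6, 0.3, -0.9]
width: 0.0397
```

>>> {"fn": "step_arm", "kwargs": {"deltas": [{"tx": 0,"ty": 0,"tz": 0.002,"ax": 0,"ay": 0,"az": 0},{"tx": 0,"ty": 0,"tz": 0,"ax": 0,"ay": 0,"az": 0},{"tx": 0,"ty": 0,"tz": 0,"ax": 0,"ay": 0,"az": 0}]}}

```text
time: 11.25
position: [0.4946, -0.101, 0.0308]
tool_rot: [[1.0, 0.0, 0.0], [0.0, -1.0, -0.0], [0.0, 0.0, -1.0]]
force: [0.6, 0.3, -1.0]
width: 0.0395
```

>>> {"fn": "step_arm", "kwargs": {"deltas": [{"tx": 0,"ty": 0,"tz": 0,"ax": 0,"ay": 0,"az": 0},{"tx": 0,"ty": 0,"tz": 0,"ax": 0,"ay": 0,"az": 0},{"tx": 0,"ty": 0,"tz": 0,"ax": 0,"ay": 0,"az": 0},{"tx": 0,"ty": 0,"tz": 0,"ax": 0,"ay": 0,"az": 0},{"tx": 0,"ty": 0,"tz": 0,"ax": 0,"ay": 0,"az": 0},{"tx": 0,"ty": 0,"tz": -0.015,"ax": 0,"ay": 0,"az": 0},{"tx": 0,"ty": 0,"tz": -0.026,"ax": 0,"ay": 0,"az": 0},{"tx": 0,"ty": 0,"tz": -0.026,"ax": 0,"ay": 0,"az": 0},{"tx": 0,"ty": 0,"tz": -0.026,"ax": 0,"ay": 0,"az": 0},{"tx": 0,"ty": 0,"tz": -0.026,"ax": 0,"ay": 0,"az": 0}], "grip": 1}}

```text
time: 12.5
position: [0.4946, -0.101, 0.1517]
tool_rot: [[1.0, 0.0, 0.001], [0.0, -1.0, -0.0], [0.001, 0.0, -1.0]]
force: [-0.0, -0.5, -0.4]
width: 0.0919
```

>>> {"fn": "step_arm", "kwargs": {"deltas": [{"tx": 0.0157,"ty": -0.0204,"tz": 0,"ax": 0,"ay": 0,"az": 0},{"tx": 0.0237,"ty": -0.0324,"tz": 0,"ax": 0,"ay": 0,"az": 0},{"tx": 0.0237,"ty": -0.0324,"tz": 0,"ax": 0,"ay": 0,"az": 0},{"tx": 0.0237,"ty": -0.0324,"tz": 0,"ax": 0,"ay": 0,"az": 0},{"tx": 0.0237,"ty": -0.0324,"tz": 0,"ax": 0,"ay": 0,"az": 0},{"tx": 0.0237,"ty": -0.0324,"tz": 0,"ax": 0,"ay": 0,"az": 0},{"tx": 0.0232,"ty": -0.0314,"tz": 0,"ax": 0,"ay": 0,"az": 0},{"tx": 0,"ty": 0,"tz": 0,"ax": 0,"ay": 0,"az": 0},{"tx": 0,"ty": 0,"tz": 0,"ax": 0,"ay": 0,"az": 0},{"tx": 0,"ty": 0,"tz": 0,"ax": 0,"ay": 0,"az": 0}]}}

```text
time: 13.75
position: [0.6516, 0.1118, 0.1503]
tool_rot: [[1.0, -0.001, 0.0], [-0.001, -1.0, -0.0], [0.0, 0.0, -1.0]]
force: [0.0, -0.4, -0.5]
width: 0.0919
```

```bash
python3 m.py 5
python3 - <<'E'
from h import *
p=get_image('scene');cv2.imwrite('pics/sc5.png',cv2.resize(p['image'][120:290,200:480,::-1],None,fx=2.5,fy=2.5))
E
```

```text
[0.6516 0.1118 0.1503]
red [324.7, 255.6] 0.66
yellow [326.6, 188.1] 0.29
blue [326.6, 194.0] 0.98
blue 570 [0.6531 0.1128 0.084 ] circ (0.6526800394058228, 0.11203226447105408) 0.01434036623686552
red 475 [0.6531 0.0386 0.084 ] circ (0.6525843739509583, 0.038179609924554825) 0.014975810423493385
```

View pics/sc5.png

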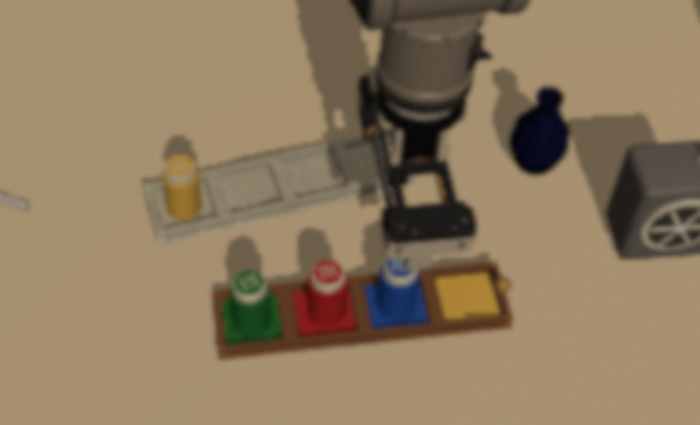

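View pics/wrist5.png

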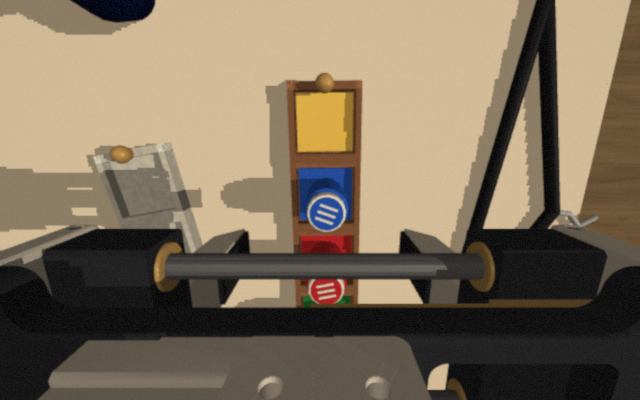

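The scene crop shows yellow upright in the farthest white bay at (182,188). The wrist view shows blue centred at (327,210). Picking blue.

>>> {"fn": "step_arm", "kwargs": {"deltas": [{"tx": 0.001,"ty": 0,"tz": 0.025,"ax": 0,"ay": 0,"az": 0},{"tx": 0,"ty": 0,"tz": 0.025,"ax": 0,"ay": 0,"az": 0},{"tx": 0,"ty": 0,"tz": 0.025,"ax": 0,"ay": 0,"az": 0},{"tx": 0,"ty": 0,"tz": 0.025,"ax": 0,"ay": 0,"az": 0},{"tx": 0,"ty": 0,"tz": 0.0163,"ax": 0,"ay": 0,"az": 0},{"tx": 0,"ty": 0,"tz": 0,"ax": 0,"ay": 0,"az": 0},{"tx": 0,"ty": 0,"tz": 0,"ax": 0,"ay": 0,"az": 0}]}}

```text
time: 14.92
position: [0.6537, 0.1128, 0.0345]
tool_rot: [[1.0, -0.0, 0.002], [-0.0, -1.0, 0.0], [0.002, -0.0, -1.0]]
force: [-0.0, 0.1, 0.4]
width: 0.0919
```

>>> {"fn": "step_arm", "kwargs": {"deltas": [{"tx": 0,"ty": 0,"tz": 0,"ax": 0,"ay": 0,"az": 0},{"tx": 0,"ty": 0,"tz": 0,"ax": 0,"ay": 0,"az": 0},{"tx": 0,"ty": 0,"tz": 0,"ax": 0,"ay": 0,"az": 0},{"tx": 0,"ty": 0,"tz": 0,"ax": 0,"ay": 0,"az": 0},{"tx": 0,"ty": 0,"tz": 0,"ax": 0,"ay": 0,"az": 0},{"tx": 0,"ty": 0,"tz": 0,"ax": 0,"ay": 0,"az": 0}], "grip": 0.3, "newtons": 20}}

```text
time: 15.68
position: [0.653, 0.1128, 0.0334]
tool_rot: [[1.0, -0.0, 0.0], [-0.0, -1.0, -0.0], [0.0, 0.0, -1.0]]
force: [-0.2, -0.7, -0.0]
width: 0.0397
```

>>> {"fn": "step_arm", "kwargs": {"deltas": [{"tx": 0,"ty": 0,"tz": -0.015,"ax": 0,"ay": 0,"az": 0},{"tx": 0,"ty": 0,"tz": -0.025,"ax": 0,"ay": 0,"az": 0},{"tx": 0,"ty": 0,"tz": -0.025,"ax": 0,"ay": 0,"az": 0},{"tx": 0,"ty": 0,"tz": -0.025,"ax": 0,"ay": 0,"az": 0},{"tx": 0,"ty": 0,"tz": -0.025,"ax": 0,"ay": 0,"az": 0},{"tx": 0,"ty": 0,"tz": 0,"ax": 0,"ay": 0,"az": 0}]}}

```text
time: 16.42
position: [0.6544, 0.113, 0.1516]
tool_rot: [[1.0, 0.0, 0.006], [0.0, -1.0, 0.0], [0.006, -0.0, -1.0]]
force: [0.3, 0.2, -1.0]
width: 0.0395
```

>>> {"fn": "step_arm", "kwargs": {"deltas": [{"tx": -0.0158,"ty": 0.0128,"tz": 0,"ax": 0,"ay": 0,"az": 0},{"tx": -0.026,"ty": 0.021,"tz": 0,"ax": 0,"ay": 0,"az": 0},{"tx": -0.029,"ty": 0.0235,"tz": 0,"ax": 0,"ay": 0,"az": 0},{"tx": -0.029,"ty": 0.0235,"tz": 0,"ax": 0,"ay": 0,"az": 0},{"tx": -0.029,"ty": 0.0235,"tz": 0,"ax": 0,"ay": 0,"az": 0},{"tx": -0.026,"ty": 0.021,"tz": 0,"ax": 0,"ay": 0,"az": 0},{"tx": -0.017,"ty": 0.0137,"tz": 0,"ax": 0,"ay": 0,"az": 0},{"tx": 0,"ty": 0,"tz": 0,"ax": 0,"ay": 0,"az": 0},{"tx": 0,"ty": 0,"tz": 0,"ax": 0,"ay": 0,"az": 0},{"tx": 0,"ty": 0,"tz": 0,"ax": 0,"ay": 0,"az": 0}]}}

```text
time: 17.68
position: [0.4817, -0.0257, 0.1482]
tool_rot: [[1.0, 0.001, 0.0], [0.001, -1.0, 0.0], [0.0, -0.0, -1.0]]
force: [0.0, -0.1, 0.1]
width: 0.0395
```

>>> {"fn": "step_arm", "kwargs": {"deltas": [{"tx": 0,"ty": 0,"tz": 0.022,"ax": 0,"ay": 0,"az": 0},{"tx": 0,"ty": 0,"tz": 0.022,"ax": 0,"ay": 0,"az": 0},{"tx": 0,"ty": 0,"tz": 0.022,"ax": 0,"ay": 0,"az": 0},{"tx": 0,"ty": 0,"tz": 0.018,"ax": 0,"ay": 0,"az": 0},{"tx": 0,"ty": 0,"tz": 0.014,"ax": 0,"ay": 0,"az": 0},{"tx": 0,"ty": 0,"tz": 0.01,"ax": 0,"ay": 0,"az": 0},{"tx": 0,"ty": 0,"tz": 0.0087,"ax": 0,"ay": 0,"az": 0},{"tx": 0,"ty": 0,"tz": 0,"ax": 0,"ay": 0,"az": 0},{"tx": 0,"ty": 0,"tz": 0,"ax": 0,"ay": 0,"az": 0},{"tx": 0,"ty": 0,"tz": 0,"ax": 0,"ay": 0,"az": 0}]}}

```text
time: 18.92
position: [0.4816, -0.0263, 0.0322]
tool_rot: [[1.0, -0.0, 0.001], [-0.0, -1.0, -0.0], [0.001, 0.0, -1.0]]
force: [0.4, -0.5, -0.8]
width: 0.0398
```

>>> {"fn": "step_arm", "kwargs": {"deltas": [{"tx": 0,"ty": 0,"tz": 0.001,"ax": 0,"ay": 0,"az": 0},{"tx": 0,"ty": 0,"tz": 0,"ax": 0,"ay": 0,"az": 0},{"tx": 0,"ty": 0,"tz": 0,"ax": 0,"ay": 0,"az": 0}]}}

```text
time: 19.3
position: [0.4812, -0.0262, 0.0308]
tool_rot: [[1.0, -0.0, 0.0], [-0.0, -1.0, -0.0], [0.0, 0.0, -1.0]]
force: [0.1, 0.6, -1.1]
width: 0.0396
```

>>> {"fn": "step_arm", "kwargs": {"deltas": [{"tx": 0,"ty": 0,"tz": 0,"ax": 0,"ay": 0,"az": 0},{"tx": 0,"ty": 0,"tz": 0,"ax": 0,"ay": 0,"az": 0},{"tx": 0,"ty": 0,"tz": 0,"ax": 0,"ay": 0,"az": 0},{"tx": 0,"ty": 0,"tz": 0,"ax": 0,"ay": 0,"az": 0},{"tx": 0,"ty": 0,"tz": 0,"ax": 0,"ay": 0,"az": 0},{"tx": 0,"ty": 0,"tz": -0.015,"ax": 0,"ay": 0,"az": 0},{"tx": 0,"ty": 0,"tz": -0.026,"ax": 0,"ay": 0,"az": 0},{"tx": 0,"ty": 0,"tz": -0.026,"ax": 0,"ay": 0,"az": 0},{"tx": 0,"ty": 0,"tz": -0.026,"ax": 0,"ay": 0,"az": 0},{"tx": 0,"ty": 0,"tz": -0.026,"ax": 0,"ay": 0,"az": 0}], "grip": 1}}

```text
time: 20.55
position: [0.4812, -0.0262, 0.1517]
tool_rot: [[1.0, 0.0, 0.001], [0.0, -1.0, -0.0], [0.001, 0.0, -1.0]]
force: [0.7, 0.7, 0.3]
width: 0.0917
```

>>> {"fn": "step_arm", "kwargs": {"deltas": [{"tx": 0.0158,"ty": -0.006,"tz": 0,"ax": 0,"ay": 0,"az": 0},{"tx": 0.026,"ty": -0.0097,"tz": 0,"ax": 0,"ay": 0,"az": 0},{"tx": 0.029,"ty": -0.0109,"tz": 0,"ax": 0,"ay": 0,"az": 0},{"tx": 0.029,"ty": -0.0109,"tz": 0,"ax": 0,"ay": 0,"az": 0},{"tx": 0.029,"ty": -0.0109,"tz": 0,"ax": 0,"ay": 0,"az": 0},{"tx": 0.026,"ty": -0.0097,"tz": 0,"ax": 0,"ay": 0,"az": 0},{"tx": 0.0166,"ty": -0.0061,"tz": 0,"ax": 0,"ay": 0,"az": 0},{"tx": 0,"ty": 0,"tz": 0,"ax": 0,"ay": 0,"az": 0},{"tx": 0,"ty": 0,"tz": 0,"ax": 0,"ay": 0,"az": 0},{"tx": 0,"ty": 0,"tz": 0,"ax": 0,"ay": 0,"az": 0}]}}

```text
time: 21.8
position: [0.652, 0.0377, 0.1502]
tool_rot: [[1.0, -0.0, -0.0], [-0.0, -1.0, -0.0], [-0.0, 0.0, -1.0]]
force: [0.1, -0.0, -1.2]
width: 0.0919
```

```bash
python3 m.py 6
python3 - <<'E'
from h import *
p=get_image('scene');cv2.imwrite('pics/sc6.png',cv2.resize(p['image'][120:290,200:480,::-1],None,fx=2.5,fy=2.5))
E
```

```text
[0.652  0.0377 0.1502]
red [324.7, 196.2] 0.7
green [327.4, 258.8] 0.76
blue [180.5, 249.0] 0.58
green 297 [ 0.6554 -0.0359  0.084 ] circ (0.6564698815345764, -0.0389900766313076) 0.013967446982860565
red 655 [0.6526 0.0397 0.0841] circ (0.6510811448097229, 0.0390871986746788) 0.015696052461862564
```

View pics/sc6.png

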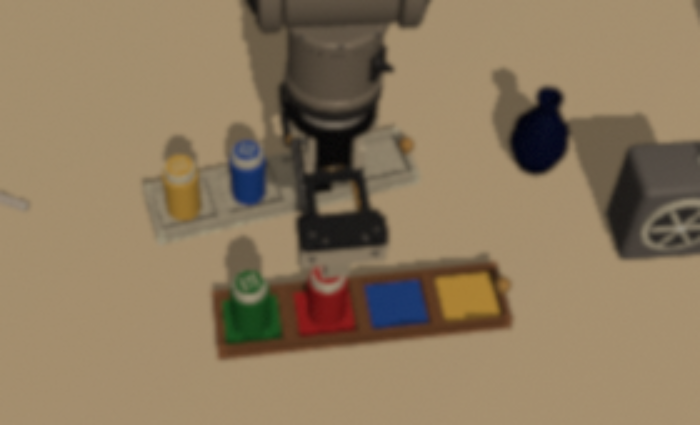

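Blue stands upright at (247,172) in the second farthest bay. Now red, at (0.652, 0.039).

>>> {"fn": "step_arm", "kwargs": {"deltas": [{"tx": 0,"ty": -0.001,"tz": 0.025,"ax": 0,"ay": 0,"az": 0},{"tx": 0,"ty": 0,"tz": 0.025,"ax": 0,"ay": 0,"az": 0},{"tx": 0,"ty": 0,"tz": 0.025,"ax": 0,"ay": 0,"az": 0},{"tx": 0,"ty": 0,"tz": 0.025,"ax": 0,"ay": 0,"az": 0},{"tx": 0,"ty": 0,"tz": 0.0163,"ax": 0,"ay": 0,"az": 0},{"tx": 0,"ty": 0,"tz": 0,"ax": 0,"ay": 0,"az": 0},{"tx": 0,"ty": 0,"tz": 0,"ax": 0,"ay": 0,"az": 0}]}}

```text
time: 22.98
position: [0.6533, 0.039, 0.0345]
tool_rot: [[1.0, -0.0, 0.002], [-0.0, -1.0, -0.0], [0.002, 0.0, -1.0]]
force: [1.4, -1.0, 0.1]
width: 0.0919
```

>>> {"fn": "step_arm", "kwargs": {"deltas": [{"tx": 0,"ty": 0,"tz": 0,"ax": 0,"ay": 0,"az": 0},{"tx": 0,"ty": 0,"tz": 0,"ax": 0,"ay": 0,"az": 0},{"tx": 0,"ty": 0,"tz": 0,"ax": 0,"ay": 0,"az": 0},{"tx": 0,"ty": 0,"tz": 0,"ax": 0,"ay": 0,"az": 0},{"tx": 0,"ty": 0,"tz": 0,"ax": 0,"ay": 0,"az": 0},{"tx": 0,"ty": 0,"tz": 0,"ax": 0,"ay": 0,"az": 0}], "grip": 0.3, "newtons": 20}}

```text
time: 23.72
position: [0.6526, 0.039, 0.0335]
tool_rot: [[1.0, -0.0, 0.0], [-0.0, -1.0, -0.0], [0.0, 0.0, -1.0]]
force: [0.7, 0.4, -0.2]
width: 0.0399
```

>>> {"fn": "step_arm", "kwargs": {"deltas": [{"tx": 0,"ty": 0,"tz": -0.015,"ax": 0,"ay": 0,"az": 0},{"tx": 0,"ty": 0,"tz": -0.025,"ax": 0,"ay": 0,"az": 0},{"tx": 0,"ty": 0,"tz": -0.025,"ax": 0,"ay": 0,"az": 0},{"tx": 0,"ty": 0,"tz": -0.025,"ax": 0,"ay": 0,"az": 0},{"tx": 0,"ty": 0,"tz": -0.025,"ax": 0,"ay": 0,"az": 0},{"tx": 0,"ty": 0,"tz": 0,"ax": 0,"ay": 0,"az": 0},{"tx": 0,"ty": 0,"tz": 0,"ax": 0,"ay": 0,"az": 0}]}}

```text
time: 24.6
position: [0.6521, 0.0391, 0.1478]
tool_rot: [[1.0, 0.0, -0.001], [0.0, -1.0, 0.0], [-0.001, -0.0, -1.0]]
force: [-0.3, -0.4, -1.1]
width: 0.0397
```

>>> {"fn": "step_arm", "kwargs": {"deltas": [{"tx": -0.0158,"ty": -0.001,"tz": 0,"ax": 0,"ay": 0,"az": 0},{"tx": -0.028,"ty": -0.0015,"tz": 0,"ax": 0,"ay": 0,"az": 0},{"tx": -0.032,"ty": -0.0016,"tz": 0,"ax": 0,"ay": 0,"az": 0},{"tx": -0.032,"ty": -0.0016,"tz": 0,"ax": 0,"ay": 0,"az": 0},{"tx": -0.032,"ty": -0.0016,"tz": 0,"ax": 0,"ay": 0,"az": 0},{"tx": -0.028,"ty": -0.0013,"tz": 0,"ax": 0,"ay": 0,"az": 0},{"tx": -0.0172,"ty": -0.001,"tz": 0,"ax": 0,"ay": 0,"az": 0},{"tx": 0,"ty": 0,"tz": 0,"ax": 0,"ay": 0,"az": 0},{"tx": 0,"ty": 0,"tz": 0,"ax": 0,"ay": 0,"az": 0},{"tx": 0,"ty": 0,"tz": 0,"ax": 0,"ay": 0,"az": 0}]}}

```text
time: 25.85
position: [0.4683, 0.0485, 0.1482]
tool_rot: [[1.0, -0.0, 0.0], [-0.0, -1.0, -0.0], [0.0, 0.0, -1.0]]
force: [0.5, 0.5, -0.4]
width: 0.0396
```

>>> {"fn": "step_arm", "kwargs": {"deltas": [{"tx": 0,"ty": 0,"tz": 0.022,"ax": 0,"ay": 0,"az": 0},{"tx": 0,"ty": 0,"tz": 0.022,"ax": 0,"ay": 0,"az": 0},{"tx": 0,"ty": 0,"tz": 0.022,"ax": 0,"ay": 0,"az": 0},{"tx": 0,"ty": 0,"tz": 0.018,"ax": 0,"ay": 0,"az": 0},{"tx": 0,"ty": 0,"tz": 0.014,"ax": 0,"ay": 0,"az": 0},{"tx": 0,"ty": 0,"tz": 0.01,"ax": 0,"ay": 0,"az": 0},{"tx": 0,"ty": 0,"tz": 0.0087,"ax": 0,"ay": 0,"az": 0},{"tx": 0,"ty": 0,"tz": 0,"ax": 0,"ay": 0,"az": 0},{"tx": 0,"ty": 0,"tz": 0,"ax": 0,"ay": 0,"az": 0},{"tx": 0,"ty": 0,"tz": 0,"ax": 0,"ay": 0,"az": 0}]}}

```text
time: 27.1
position: [0.468, 0.0486, 0.0322]
tool_rot: [[1.0, 0.0, 0.001], [0.0, -1.0, -0.0], [0.001, 0.0, -1.0]]
force: [-0.9, 0.3, 0.2]
width: 0.0393
```

>>> {"fn": "step_arm", "kwargs": {"deltas": [{"tx": 0,"ty": 0,"tz": 0.001,"ax": 0,"ay": 0,"az": 0},{"tx": 0,"ty": 0,"tz": 0,"ax": 0,"ay": 0,"az": 0},{"tx": 0,"ty": 0,"tz": 0,"ax": 0,"ay": 0,"az": 0}]}}

```text
time: 27.48
position: [0.4676, 0.0486, 0.0308]
tool_rot: [[1.0, -0.0, 0.0], [-0.0, -1.0, -0.0], [0.0, 0.0, -1.0]]
force: [-1.0, -0.2, -0.7]
width: 0.0396
```

>>> {"fn": "step_arm", "kwargs": {"deltas": [{"tx": 0,"ty": 0,"tz": 0,"ax": 0,"ay": 0,"az": 0},{"tx": 0,"ty": 0,"tz": 0,"ax": 0,"ay": 0,"az": 0},{"tx": 0,"ty": 0,"tz": 0,"ax": 0,"ay": 0,"az": 0},{"tx": 0,"ty": 0,"tz": 0,"ax": 0,"ay": 0,"az": 0},{"tx": 0,"ty": 0,"tz": 0,"ax": 0,"ay": 0,"az": 0},{"tx": 0,"ty": 0,"tz": -0.015,"ax": 0,"ay": 0,"az": 0},{"tx": 0,"ty": 0,"tz": -0.026,"ax": 0,"ay": 0,"az": 0},{"tx": 0,"ty": 0,"tz": -0.026,"ax": 0,"ay": 0,"az": 0},{"tx": 0,"ty": 0,"tz": -0.026,"ax": 0,"ay": 0,"az": 0},{"tx": 0,"ty": 0,"tz": -0.026,"ax": 0,"ay": 0,"az": 0}], "grip": 1}}

```text
time: 28.72
position: [0.4674, 0.0487, 0.1506]
tool_rot: [[1.0, -0.0, 0.0], [-0.0, -1.0, 0.0], [0.0, -0.0, -1.0]]
force: [0.9, -0.1, -1.0]
width: 0.0923
```

>>> {"fn": "step_arm", "kwargs": {"deltas": [{"tx": 0.0158,"ty": 0.0074,"tz": 0,"ax": 0,"ay": 0,"az": 0},{"tx": 0.028,"ty": 0.0132,"tz": 0,"ax": 0,"ay": 0,"az": 0},{"tx": 0.032,"ty": 0.0151,"tz": 0,"ax": 0,"ay": 0,"az": 0},{"tx": 0.032,"ty": 0.0151,"tz": 0,"ax": 0,"ay": 0,"az": 0},{"tx": 0.032,"ty": 0.0151,"tz": 0,"ax": 0,"ay": 0,"az": 0},{"tx": 0.028,"ty": 0.0132,"tz": 0,"ax": 0,"ay": 0,"az": 0},{"tx": 0.0187,"ty": 0.0084,"tz": 0,"ax": 0,"ay": 0,"az": 0},{"tx": 0,"ty": 0,"tz": 0,"ax": 0,"ay": 0,"az": 0},{"tx": 0,"ty": 0,"tz": 0,"ax": 0,"ay": 0,"az": 0},{"tx": 0,"ty": 0,"tz": 0,"ax": 0,"ay": 0,"az": 0}]}}

```text
time: 29.98
position: [0.6535, -0.0383, 0.1499]
tool_rot: [[1.0, 0.0, -0.0], [0.0, -1.0, 0.0], [-0.0, -0.0, -1.0]]
force: [-0.0, 1.1, -0.4]
width: 0.0919
```

```bash
python3 m.py 7
python3 - <<'E'
from h import *
p=get_image('scene');cv2.imwrite('pics/sc7.png',cv2.resize(p['image'][120:290,200:480,::-1],None,fx=2.5,fy=2.5))
E
```

```text
[ 0.6535 -0.0383  0.1499]
red [147.6, 114.1] 0.9
yellow [189.8, 248.7] 0.59
green [325.0, 200.1] 0.65
blue [169.8, 184.1] 0.68
green 477 [ 0.6566 -0.0389  0.084 ] circ (0.6560888886451721, -0.03936883807182312) 0.013883241452276707
```

View pics/sc7.png

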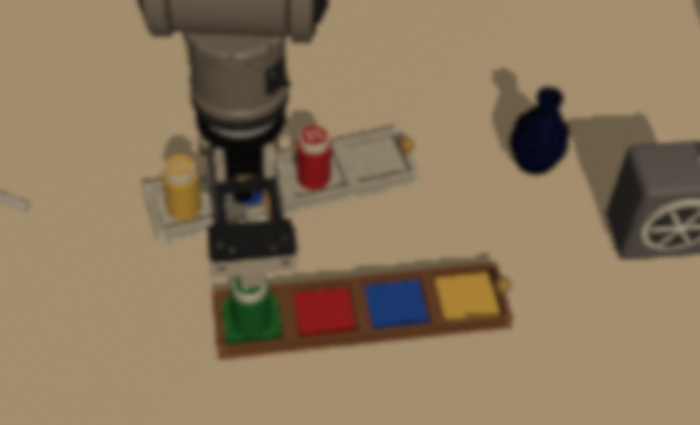

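Red stands upright in the third bay at (313,158). Now green, at (0.656, -0.039).

>>> {"fn": "step_arm", "kwargs": {"deltas": [{"tx": 0.002,"ty": 0.001,"tz": 0.025,"ax": 0,"ay": 0,"az": 0},{"tx": 0,"ty": 0,"tz": 0.025,"ax": 0,"ay": 0,"az": 0},{"tx": 0,"ty": 0,"tz": 0.025,"ax": 0,"ay": 0,"az": 0},{"tx": 0,"ty": 0,"tz": 0.025,"ax": 0,"ay": 0,"az": 0},{"tx": 0,"ty": 0,"tz": 0.016,"ax": 0,"ay": 0,"az": 0},{"tx": 0,"ty": 0,"tz": 0,"ax": 0,"ay": 0,"az": 0},{"tx": 0,"ty": 0,"tz": 0,"ax": 0,"ay": 0,"az": 0}]}}

```text
time: 31.15
position: [0.6568, -0.04, 0.0348]
tool_rot: [[1.0, 0.0, 0.002], [0.0, -1.0, -0.0], [0.002, 0.0, -1.0]]
force: [-0.3, 0.4, -0.6]
width: 0.0921
```

>>> {"fn": "step_arm", "kwargs": {"deltas": [{"tx": 0,"ty": 0,"tz": 0,"ax": 0,"ay": 0,"az": 0},{"tx": 0,"ty": 0,"tz": 0,"ax": 0,"ay": 0,"az": 0},{"tx": 0,"ty": 0,"tz": 0,"ax": 0,"ay": 0,"az": 0},{"tx": 0,"ty": 0,"tz": 0,"ax": 0,"ay": 0,"az": 0},{"tx": 0,"ty": 0,"tz": 0,"ax": 0,"ay": 0,"az": 0},{"tx": 0,"ty": 0,"tz": 0,"ax": 0,"ay": 0,"az": 0}], "grip": 0.3, "newtons": 20}}

```text
time: 31.9
position: [0.6562, -0.0399, 0.0337]
tool_rot: [[1.0, -0.0, 0.0], [-0.0, -1.0, -0.0], [0.0, 0.0, -1.0]]
force: [0.2, 0.2, 0.4]
width: 0.0395
```

>>> {"fn": "step_arm", "kwargs": {"deltas": [{"tx": 0,"ty": 0,"tz": -0.015,"ax": 0,"ay": 0,"az": 0},{"tx": 0,"ty": 0,"tz": -0.025,"ax": 0,"ay": 0,"az": 0},{"tx": 0,"ty": 0,"tz": -0.025,"ax": 0,"ay": 0,"az": 0},{"tx": 0,"ty": 0,"tz": -0.025,"ax": 0,"ay": 0,"az": 0},{"tx": 0,"ty": 0,"tz": -0.025,"ax": 0,"ay": 0,"az": 0},{"tx": 0,"ty": 0,"tz": 0,"ax": 0,"ay": 0,"az": 0},{"tx": 0,"ty": 0,"tz": 0,"ax": 0,"ay": 0,"az": 0}]}}

```text
time: 32.78
position: [0.6556, -0.0398, 0.1481]
tool_rot: [[1.0, 0.0, -0.001], [0.0, -1.0, 0.0], [-0.001, -0.0, -1.0]]
force: [0.4, 0.1, -1.1]
width: 0.0396
```

>>> {"fn": "step_arm", "kwargs": {"deltas": [{"tx": -0.0151,"ty": -0.0122,"tz": 0,"ax": 0,"ay": 0,"az": 0},{"tx": -0.027,"ty": -0.0218,"tz": 0,"ax": 0,"ay": 0,"az": 0},{"tx": -0.029,"ty": -0.0234,"tz": 0,"ax": 0,"ay": 0,"az": 0},{"tx": -0.029,"ty": -0.0234,"tz": 0,"ax": 0,"ay": 0,"az": 0},{"tx": -0.029,"ty": -0.0234,"tz": 0,"ax": 0,"ay": 0,"az": 0},{"tx": -0.029,"ty": -0.0234,"tz": 0,"ax": 0,"ay": 0,"az": 0},{"tx": -0.027,"ty": -0.0218,"tz": 0,"ax": 0,"ay": 0,"az": 0},{"tx": -0.017,"ty": -0.0139,"tz": 0,"ax": 0,"ay": 0,"az": 0},{"tx": 0,"ty": 0,"tz": 0,"ax": 0,"ay": 0,"az": 0},{"tx": 0,"ty": 0,"tz": 0,"ax": 0,"ay": 0,"az": 0},{"tx": 0,"ty": 0,"tz": 0,"ax": 0,"ay": 0,"az": 0}]}}

```text
time: 34.15
position: [0.4548, 0.1229, 0.1486]
tool_rot: [[1.0, -0.001, 0.0], [-0.001, -1.0, -0.0], [0.0, 0.0, -1.0]]
force: [-0.5, -0.1, -1.1]
width: 0.0396
```

>>> {"fn": "step_arm", "kwargs": {"deltas": [{"tx": 0,"ty": 0,"tz": 0.022,"ax": 0,"ay": 0,"az": 0},{"tx": 0,"ty": 0,"tz": 0.022,"ax": 0,"ay": 0,"az": 0},{"tx": 0,"ty": 0,"tz": 0.022,"ax": 0,"ay": 0,"az": 0},{"tx": 0,"ty": 0,"tz": 0.018,"ax": 0,"ay": 0,"az": 0},{"tx": 0,"ty": 0,"tz": 0.014,"ax": 0,"ay": 0,"az": 0},{"tx": 0,"ty": 0,"tz": 0.01,"ax": 0,"ay": 0,"az": 0},{"tx": 0,"ty": 0,"tz": 0.0087,"ax": 0,"ay": 0,"az": 0},{"tx": 0,"ty": 0,"tz": 0,"ax": 0,"ay": 0,"az": 0},{"tx": 0,"ty": 0,"tz": 0,"ax": 0,"ay": 0,"az": 0},{"tx": 0,"ty": 0,"tz": 0,"ax": 0,"ay": 0,"az": 0}]}}

```text
time: 35.4
position: [0.4544, 0.1235, 0.0325]
tool_rot: [[1.0, 0.0, 0.001], [0.0, -1.0, 0.0], [0.001, -0.0, -1.0]]
force: [-0.1, -0.3, -0.5]
width: 0.0396
```

Lower the last bit, release, lift, then draw back towards the robot and up for a clear check.

>>> {"fn": "step_arm", "kwargs": {"deltas": [{"tx": 0,"ty": 0,"tz": 0.001,"ax": 0,"ay": 0,"az": 0},{"tx": 0,"ty": 0,"tz": 0,"ax": 0,"ay": 0,"az": 0},{"tx": 0,"ty": 0,"tz": 0,"ax": 0,"ay": 0,"az": 0}]}}

```text
time: 35.78
position: [0.4541, 0.1235, 0.0311]
tool_rot: [[1.0, -0.0, 0.0], [-0.0, -1.0, 0.0], [0.0, -0.0, -1.0]]
force: [-0.2, 0.1, -1.2]
width: 0.0395
```

>>> {"fn": "step_arm", "kwargs": {"deltas": [{"tx": 0,"ty": 0,"tz": 0,"ax": 0,"ay": 0,"az": 0},{"tx": 0,"ty": 0,"tz": 0,"ax": 0,"ay": 0,"az": 0},{"tx": 0,"ty": 0,"tz": 0,"ax": 0,"ay": 0,"az": 0},{"tx": 0,"ty": 0,"tz": 0,"ax": 0,"ay": 0,"az": 0},{"tx": 0,"ty": 0,"tz": 0,"ax": 0,"ay": 0,"az": 0},{"tx": 0,"ty": 0,"tz": -0.015,"ax": 0,"ay": 0,"az": 0},{"tx": 0,"ty": 0,"tz": -0.026,"ax": 0,"ay": 0,"az": 0},{"tx": 0,"ty": 0,"tz": -0.026,"ax": 0,"ay": 0,"az": 0},{"tx": 0,"ty": 0,"tz": -0.026,"ax": 0,"ay": 0,"az": 0},{"tx": 0,"ty": 0,"tz": -0.026,"ax": 0,"ay": 0,"az": 0}], "grip": 1}}

```text
time: 37.02
position: [0.4539, 0.1234, 0.1509]
tool_rot: [[1.0, -0.0, 0.0], [-0.0, -1.0, -0.0], [0.0, 0.0, -1.0]]
force: [-0.2, 1.2, 0.0]
width: 0.0913
```

>>> {"fn": "step_arm", "kwargs": {"deltas": [{"tx": 0.005,"ty": 0.025,"tz": -0.02,"ax": 0,"ay": 0,"az": 0},{"tx": 0.005,"ty": 0.025,"tz": -0.025,"ax": 0,"ay": 0,"az": 0},{"tx": 0.005,"ty": 0.03,"tz": -0.025,"ax": 0,"ay": 0,"az": 0},{"tx": 0.005,"ty": 0.03,"tz": -0.025,"ax": 0,"ay": 0,"az": 0},{"tx": 0,"ty": 0.03,"tz": -0.025,"ax": 0,"ay": 0,"az": 0},{"tx": 0,"ty": 0.03,"tz": -0.025,"ax": 0,"ay": 0,"az": 0},{"tx": 0,"ty": 0.03,"tz": -0.01,"ax": 0,"ay": 0,"az": 0},{"tx": 0,"ty": 0.03,"tz": 0,"ax": 0,"ay": 0,"az": 0},{"tx": 0,"ty": 0,"tz": 0,"ax": 0,"ay": 0,"az": 0},{"tx": 0,"ty": 0,"tz": 0,"ax": 0,"ay": 0,"az": 0}]}}

```text
time: 38.28
position: [0.4738, -0.106, 0.3048]
tool_rot: [[1.0, -0.0, -0.0], [-0.0, -1.0, 0.001], [-0.0, -0.001, -1.0]]
force: [-0.3, -0.2, -0.3]
width: 0.0919
```

```bash
cat > c.py <<'E'
from h import *
np.set_printoptions(precision=4,suppress=True)
p=get_image('wrist');save(p,'wrist8')
d=p['depth'];vv,uu=np.mgrid[0:400,0:640]
W=(np.stack([(uu-p['cx'])/p['fx']*d,(vv-p['cy'])/p['fy']*d,d],-1)-p['t'])@np.array(p['R'])
for n,x,y in [('green',.454,.123),('red',.468,.049),('blue',.481,-.026),('yellow',.495,-.101)]:
    m=(d>0)&(np.hypot(W[...,0]-x,W[...,1]-y)<.03)&(W[...,2]>.068)&(W[...,2]<.1)
    if m.sum()>5: (c,r)=cv2.minEnclosingCircle(np.float32(W[m][:,:2]));print(n,m.sum(),np.median(W[...,2][m]),c,r,'bay',x,y, 'spread',np.ptp(np.percentile(W[...,2][m],[5,95])))
s=get_image('scene');cv2.imwrite('pics/sc8.png',cv2.resize(s['image'][120:290,120:520,::-1],None,fx=2,fy=2))
for n in ['vase','freshener','ring_box','tie_bar']:
    q=finder.spot_point(n,s)[:1];print(n,[(a['point'],round(a['confidence'],2)) for a in q])
a=np.load('s1.npz')['image'];b=s['image']
D=cv2.absdiff(a,b).max(2)>40
for n,(u0,u1,v0,v1) in dict(vase=(400,430,150,195),fresh=(440,500,170,226),ring=(125,192,212,270),tie=(190,215,190,206)).items(): print(n,'changed px',D[v0:v1,u0:u1].sum())
E
python3 c.py
```

```text
green 263 0.07868284126542759 (0.4531382918357849, 0.11693648248910904) 0.015641847625374794 bay 0.454 0.123 spread 0.010553345030884481
red 626 0.07978841379714036 (0.46689900755882263, 0.0472957044839859) 0.019179750233888626 bay 0.468 0.049 spread 0.006326435942569264
blue 517 0.07984129387224885 (0.4799637198448181, -0.02691570669412613) 0.018965033814311028 bay 0.481 -0.026 spread 0.004112764460019791
yellow 453 0.07985286263496272 (0.49350839853286743, -0.10069702565670013) 0.01736278273165226 bay 0.495 -0.101 spread 0.00442564557871955
vase [([412.0, 183.6], 0.85)]
freshener [([164.7, 248.5], 0.63)]
ring_box [([163.2, 246.0], 0.7)]
tie_bar [([203.5, 199.1], 0.47)]
vase changed px 0
fresh changed px 0
ring changed px 0
tie changed px 0
```

View pics/sc8.png

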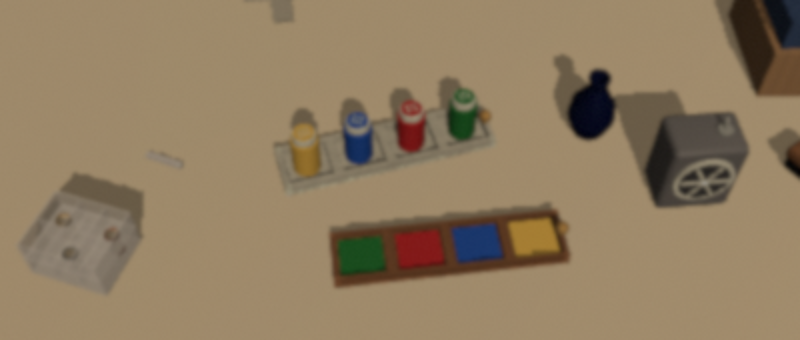

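View pics/wrist8.png

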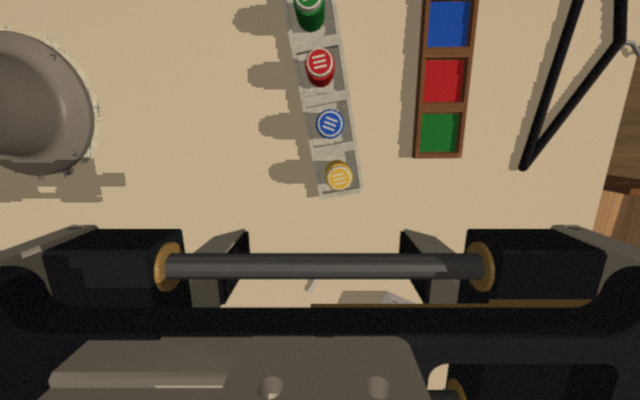

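The scene crop shows all four standing upright, one to a bay: yellow (305,150), blue (358,138), red (411,126) and green (463,113), the last beside the knob. Tops are at about 0.080 m, which is floor plus refill height. The bystanders haven't changed.

```bash
python3 -c "
from h import *
print(ticket.job_done())"
```

```text
the job is handed in; nothing more can be done
None
```

I moved all four refills from the brown rack to the white rack in reverse order and handed the job in at about 39 s. Yellow, which stood by the brown knob, is now in the bay farthest from the white knob. Blue, red and green follow, with green next to the white knob.

- **Placing:** In the last pictures all four stand upright, with their tops at about 80 mm (6 mm floor plus 74 mm refill). Yellow, blue and red measured within about 2 mm of their bay centres.
- **Green:** The last wrist picture cut it off at the edge, so its reading was 6 mm off and 79 mm high. The scene camera shows it upright in its bay, and the gripper let go within 1 mm of the bay centre.
- **Bystanders:** The before-and-after scene pictures showed no changed pixels (above a set threshold) around the vase, freshener, ring box or tie bar. The finder's last hit for the freshener was wrong (it pointed at the ring box), but the picture shows the freshener where it was.
- **Forces:** Force readings at the end of each move stayed under about 2 N.
- **Refused calls:** Two move calls were refused for their format before anything moved. I re-sent both with all six numbers in each row.

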